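# Find the wax box cover that rocks and push it open

### The arm

A 7-joint arm with a two-finger parallel gripper is mounted at the origin on a cart in front of the work surface, level with it; the furniture and walls round the work are solid. World frame = base frame: x ahead of the robot, y to its left, z up, the work surface at z = 0. Lengths are in m, angles in degrees, forces in N, time in s.
With the tool pointing down it reaches from about 0.4 to 0.875 m from the base axis. Payload 4.4 kg.
Tool frame: the origin (TCP) lies between the finger pads; the fingertips stand finger_overhang ahead of it and the grasp point (between the pads) lies 8 mm behind it (finger_overhang is the distance from the TCP to the fingertips, in m); z points along the fingers, y is the line along which they close (so a half turn about z gives the same grasp; the last joint's range is limited). The gripper opens to 85 mm and grips with 20 to 120 N. Pads are 22 mm wide; open, the fingers measure 114 mm over their backs; the gripper's body (76 mm by 85 mm) begins 54 mm behind the grasp point. The pads swing forward as they close: fully open they stand 13 mm farther back than shut.
Start: joints at [62.578, 36.005, 2.206, 86.941, -1.547, 57.084, -1.146], TCP at [0.261, -0.595, 0.242] pointing down, gripper open.
Joint ranges: [-175.42, 175.42], [-21.48, 121.26], [-71.46, 75.88], [10.55, 141.38], [-63.04, 243.04], [13.31, 113.54], [-168.57, 168.57]. Speed limits (degrees/s): [147.25, 147.25, 180, 180, 180, 180, 180].

### API

Orientations are given as [roll, pitch, yaw] about the fixed x, y, z axes, in that order (R = Rz(yaw) Ry(pitch) Rx(roll)).
In Python, from station import sense, capture, get_calibration, job_done, outline_of, landmark_of, finger_overhang gives the robot as it stands.
- The arm moves only by the tool arm_command, never from a script. Its arguments are lists of equal length, an entry for each row: "fingers": the opening, from -1 (shut) to 1 (fully open); "dp": the shift along the tool's x, y, z in mm, a list of three; "dr": the turn, a rotation vector about the tool's x, y, z in degrees, a list of three. A call has 1 to 20 rows; each row is the pose to reach, as a shift and turn from the pose commanded when the call began, along the tool's axes at that moment; what a row does not reach only later rows make up. A row lasts 1/10 s, in which the tool goes at most 50 mm and 8.59 degrees, less where a joint would pass 70% of its speed; a pose out of reach is approached as far as the arm can. A call with a gripper value outside its range is refused whole. The fingers move at their own pace and stop on an object; "squeeze" is the grip in N (left out, the last holds). Time passes only in rows, so rows that repeat a pose let the fingers close. It gives the time, the measured TCP pose, the force, the opening and the grip force at its end, in the units of the state.
- sense(): the state, without advancing time (a new reading comes with each control period).
- capture(name): name is "scene" or "side" or "wrist"; returns (picture, depth): 480x640x3 uint8, blue, green, red; 480x640 float32, m along the optical axis (not along the pixel's ray), 0 where there is no reading.
- get_calibration(name): a dict with "vertical_fov" (degrees; the focal length in pixels is half the picture's height over the tangent of half this angle, whatever the lens; pixels are square), "cx", "cy" (the principal point, pixels), "R" (3x3) and "t" (3): a world point X has camera coordinates R X + t. Camera axes: x right, y down, z forward; pixel columns grow to the right and rows downward; lengths in m; the calibration is good to about 2 mm. A picture is of the moment at which its call begins: read the wrist's pose just before it. get_calibration takes no time and is no camera call; for the wrist camera it gives the pose at the moment of the call.
- job_done(): hands the job in; it is judged then, once.
Trained networks look in the newest picture that a camera, given by its name, has taken for a name from the list of things; names that differ only in an ending like _2 or _b are one class to them, and where a whole thing is asked for, a point or a joint stands for the part that bears it (a point fixed in the world has none). Each returns a list of dicts, best first, with "score" (0 to 1); they miss things now and then, are a little off and sometimes report something else, mostly with a low value. They report only what shows in the picture. A call takes as long as a camera call.
- outline_of(label, camera): "mask" (480x640 bool, what is visible of it) and "bbox" ([left, top, right, bottom] in pixels, round what is visible of it).
- landmark_of(label, camera): "at" ([column, row] in pixels: a listed point, or the origin of a listed thing).
The state is a dict: "t": time; "joints": joint angles; "joint_vel": joint speeds; "joint_torque": joint torques, N m; "eef_pos": TCP position; "eef_rot": TCP orientation; "ft_force": force on the tool from outside, world axes, zero at the start; "ft_torque": the same for the moment, N m; "gripper_width": opening from 0.0 (shut) to 1.0 (fully open); "grasp_force": force on a finger pad.
Only numpy, scipy, OpenCV 4.12 (cv2) and the standard library are available. Lean on these libraries where they do the work, as an engineer would, in place of code of your own. Each camera call takes 0.05 s, during which the arm holds its last target. There are 200 camera calls.

### The job

Three compartments of the grey wax box are packed full, so their covers sit solid, and one is nearly empty, so its cover rocks. Press gently with a fingertip on the black pads at the rear of the four identical covers, one after another, to find the one that rocks, press that one until its front edge stands up, then push the raised edge up and back over with the fingertips until the cover stands fully open, upright or leaning back, and leave it so for refilling. Nothing is to be picked up, the solid covers must not be forced, and the tools lying around stay where they are.

Things in the scene. Friction and masses are not known exactly. Their poses are not given: they have to be found in the camera images.
- wax_box: Grey metal wax box, fixed to the bench, 116 mm deep (x), 230 wide (y), 60 high, four identical covers side by side 56 mm apart, numbered from the left (+y). Origin: centre of its underside; its x axis points from its front (robot side, paper cards) to its rear, y left, z up. Front wall 57 mm high; rear wall and partitions only 44, so a fingertip can sink 14 mm at a pad without touching them.
- cover_1 (a joint): Angle of the leftmost (+y end) cover on its pivot, rad: 0 = shut and level; grows as the rear goes down and the front rises; 1.57 = upright, stop at 2.0. Cover: aluminium plate 100 mm long (x), 54 wide, 4 thick, top 60 mm above the bench when shut; pivot across it (along y) 58 mm above the bench, 60 mm behind its front edge, 40 mm ahead of its rear edge.
- pad_1 (a point): Centre of the top of the black ribbed press pad (24x40 mm) of cover 1, 25 mm behind the pivot; moves with the cover. Pushing a fingertip straight down here by 12 to 14 mm raises the front edge of the cover that rocks by 25 mm or more.
- lip_1 (a point): Middle of the front edge of cover 1, top face, 60 mm ahead of the pivot; moves with the cover. Shut, the edge cannot be got at. Raised, a finger set against it from the front, with the tip about 12 mm below it, and moved up and back along the edge's own arc (radius 60 mm about the pivot) swings the cover open; a level push against a low edge can jam by friction.
- cover_2 (a joint): Angle of the second from the left cover on its pivot, rad: 0 = shut and level; grows as the rear goes down and the front rises; 1.57 = upright, stop at 2.0. Same cover as cover_1. Slight pivot friction holds a cover at any angle; 1 to 4 N on the pad turns it if its compartment is nearly empty (this differs from run to run and cannot be seen).
- pad_2 (a point): Centre of the top of the black ribbed press pad (24x40 mm) of cover 2, 25 mm behind the pivot; moves with the cover.
- lip_2 (a point): Middle of the front edge of cover 2, top face, 60 mm ahead of the pivot; moves with the cover.
- cover_3 (a joint): Angle of the third from the left cover on its pivot, rad: 0 = shut and level; grows as the rear goes down and the front rises; 1.57 = upright, stop at 2.0. Same cover as cover_1. Over a full compartment a wax block lies right under the cover and a press turns it by less than 0.1 rad.
- pad_3 (a point): Centre of the top of the black ribbed press pad (24x40 mm) of cover 3, 25 mm behind the pivot; moves with the cover.
- lip_3 (a point): Middle of the front edge of cover 3, top face, 60 mm ahead of the pivot; moves with the cover.
- cover_4 (a joint): Angle of the rightmost (-y end) cover on its pivot, rad: 0 = shut and level; grows as the rear goes down and the front rises; 1.57 = upright, stop at 2.0. Same cover as cover_1. Over 60 N on the box or a cover counts as forcing it.
- pad_4 (a point): Centre of the top of the black ribbed press pad (24x40 mm) of cover 4, 25 mm behind the pivot; moves with the cover.
- lip_4 (a point): Middle of the front edge of cover 4, top face, 60 mm ahead of the pivot; moves with the cover.
- tape_roll: Bystander, loose: roll of tan masking tape lying flat, 72 mm across, 18 mm high. Origin: centre of its underside.
- side_cutter: Bystander, loose: side cutters with red handles, 36x125x13 mm, lying flat. Origin: centre of its underside.
- calliper: Bystander, loose: grey slide calliper, 60x155x10 mm, lying flat. Origin: centre of its underside.
- green_case: Bystander, loose: small flat green case, 46x78x17 mm. Origin: centre of its underside.
- pliers_round: Bystander, loose: pliers with blue handles, 37x130x13 mm, lying flat. Origin: centre of its underside.
- chasing_hammer: Bystander, loose: hammer with a wooden handle, 73x220x25 mm, lying flat. Origin: centre of its underside.
- ring_1: Bystander, loose: silver-coloured cast finger ring, 26x22x6 mm, lying flat. Origin: centre of its underside.

How it is judged:
By the outcome, as a careful person would: the job done as asked, in the order asked, and still so for the second after the job is handed in, with the robot touching nothing.
It also fails if it takes over 54 s, if anything falls off the work surface, if the arm or the gripper's body presses on something with over 40 N, if the wrist force passes 120 N, or if a joint passes its speed limit or range.

## Working session

There is one attempt and no reset: what is moved stays moved. The work goes in short steps, Python scripts to look and compute and a tool call to move; the robot and the scene stay as the last step left them, time stands still between calls to the robot, and variables do not carry over. Pictures are saved under pics/ and viewed, at most 10 in all, crops included, and the job is handed in when it is done.

Besides the shell and the picture viewer there is one more tool, called after ">>>" in YAML: its name, and indented under it one key for each argument. arm_command: Moves the arm, as the interface text tells. Its arguments: {"type":"object","properties":{"fingers":{"type":"array"},"dp":{"type":"array"},"dr":{"type":"array"},"squeeze":{"type":"number"}},"required":["fingers","dp","dr"]}

```bash
mkdir -p pics
cat > h.py <<'E'
import numpy as np, cv2
from station import *
from scipy.spatial.transform import Rotation as Ro
def K(n):
    c=get_calibration(n); f=240/np.tan(np.radians(c["vertical_fov"])/2); return f,c["cx"],c["cy"],np.array(c["R"]),np.array(c["t"])
def ray(n,uv,z):
    f,cx,cy,R,t=K(n); d=R.T@np.array([(uv[0]-cx)/f,(uv[1]-cy)/f,1]); o=-R.T@t
    return o+d*(z-o[2])/d[2]
def cloud(n,D):
    f,cx,cy,R,t=K(n); v,u=np.mgrid[:480,:640]; P=np.stack([(u-cx)/f*D,(v-cy)/f*D,D],-1)
    return (P-t)@R
E
python3 - <<'E'
from h import *
s=sense(); print({k:np.round(s[k],3) for k in('t','eef_pos','eef_rot','ft_force','gripper_width')}, finger_overhang if not callable(finger_overhang) else finger_overhang())
ims=[]
for n in("scene","side"):
    im,D=capture(n); cv2.imwrite(f"pics/{n}0.png",im)
    for l in("pad_1","lip_1","wax_box"):
        for d in landmark_of(l,n)[:6]:
            z=0 if l=="wax_box" else .06
            print(n,l,round(d["score"],2),np.round(d["at"]),np.round(ray(n,d["at"],z),3), np.round(cloud(n,D)[int(d["at"][1]),int(d["at"][0])],3))
E
```

```text
{'t': np.float64(0.0), 'eef_pos': array([ 0.261, -0.595,  0.241]), 'eef_rot': array([-1.79892e+02,  3.00000e-03,  2.36490e+01]), 'ft_force': array([-1.315,  0.22 ,  0.398]), 'gripper_width': np.float64(1.004)} 0.011
scene pad_1 0.96 [308. 219.] [ 0.601 -0.287  0.06 ] [ 0.601 -0.287  0.061]
scene pad_1 0.92 [294. 231.] [ 0.592 -0.226  0.06 ] [ 0.592 -0.225  0.06 ]
scene pad_1 0.79 [261. 255.] [ 0.577 -0.115  0.06 ] [ 0.578 -0.116  0.06 ]
scene pad_1 0.61 [279. 240.] [ 0.59 -0.18  0.06] [ 0.591 -0.181  0.061]
scene lip_1 0.86 [318. 250.] [ 0.511 -0.189  0.06 ] [ 0.514 -0.191  0.06 ]
scene lip_1 0.77 [336. 240.] [ 0.505 -0.24   0.06 ] [ 0.508 -0.241  0.059]
scene lip_1 0.65 [350. 231.] [ 0.504 -0.288  0.06 ] [ 0.526 -0.324  0.041]
scene lip_1 0.58 [303. 265.] [ 0.499 -0.129  0.06 ] [ 0.5   -0.129  0.061]
scene wax_box 0.63 [305. 267.] [ 0.556 -0.213  0.   ] [ 0.499 -0.132  0.058]
scene wax_box 0.42 [311. 220.] [ 0.673 -0.398  0.   ] [ 0.595 -0.285  0.061]
side pad_1 0.89 [326. 219.] [ 0.592 -0.177  0.06 ] [ 0.592 -0.175  0.059]
side pad_1 0.77 [335. 235.] [ 0.588 -0.244  0.06 ] [ 0.588 -0.245  0.061]
side pad_1 0.74 [390. 241.] [ 0.706 -0.319  0.06 ] [ 0.734 -0.267  0.01 ]
side pad_1 0.73 [345. 244.] [ 0.598 -0.284  0.06 ] [ 0.597 -0.281  0.06 ]
side pad_1 0.62 [309. 316.] [ 0.429 -0.472  0.06 ] [ 0.439 -0.434  0.017]
side pad_1 0.56 [316. 210.] [ 0.58  -0.129  0.06 ] [ 0.578 -0.13   0.061]
side lip_1 0.92 [295. 230.] [ 0.5   -0.186  0.06 ] [ 0.5   -0.179  0.056]
side lip_1 0.77 [306. 244.] [ 0.507 -0.248  0.06 ] [ 0.506 -0.244  0.058]
side lip_1 0.69 [289. 218.] [ 0.501 -0.134  0.06 ] [ 0.501 -0.129  0.058]
side lip_1 0.64 [316. 258.] [ 0.51  -0.305  0.06 ] [ 0.511 -0.299  0.056]
side wax_box 0.78 [317. 251.] [ 0.545 -0.222  0.   ] [ 0.524 -0.28   0.058]
```

View pics/scene0.png

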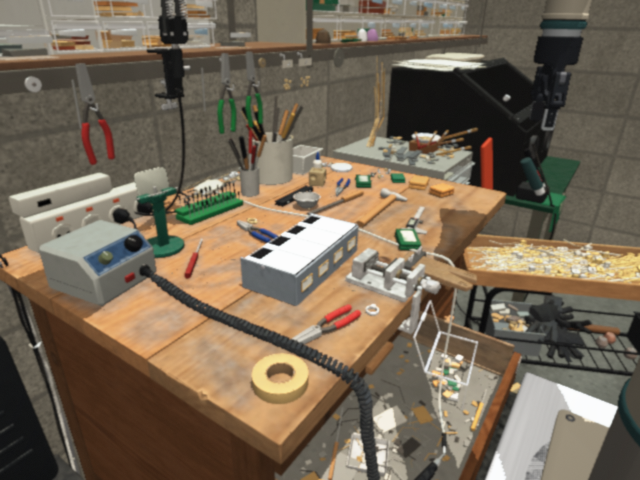

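View pics/side0.png

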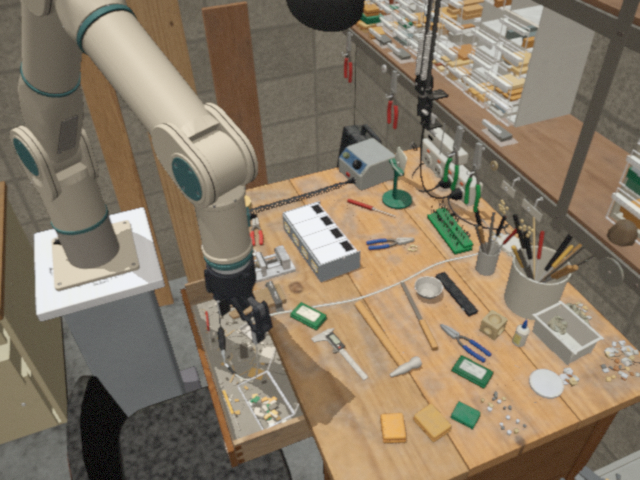

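The scene picture shows the white covers at about (300,245) with black pads along the rear edge, and a vise in front of the right end. The side picture shows the box at (320,240) and the vise at (275,262). Next I'll fit the box pose from depth.

Run:
```python
from h import *
for n in("scene","side"):
    im,D=capture(n); P=cloud(n,D)
    m=(D>0)&(P[...,2]>.054)&(P[...,2]<.068)&(P[...,0]>.46)&(P[...,0]<.65)&(P[...,1]>-.36)&(P[...,1]<-.06)
    q=P[m]; 
    mm=np.zeros((300,400),np.uint8); 
    mm[((q[:,0]-.4)*1000).astype(int),((q[:,1]+.4)*1000).astype(int)]=255
    mm=cv2.morphologyEx(mm,cv2.MORPH_CLOSE,np.ones((7,7))); mm=cv2.morphologyEx(mm,cv2.MORPH_OPEN,np.ones((9,9)))
    r=cv2.minAreaRect(max(cv2.findContours(mm,0,2)[0],key=cv2.contourArea)); print(n,r,"x",r[0][1]/1000+.4,"y",r[0][0]/1000-.4,"z",np.median(q[:,2]))
    if n=="side": Q=P[D>0]
    else: Q0=P[D>0]
Q=np.r_[Q,Q0]
H=np.zeros((20,26))
for x,y,z in Q:
    i,j=int((x-.3)//.025),int((y+.5)//.025)
    if 0<=i<20 and 0<=j<26 and z<.6: H[i,j]=max(H[i,j],z)
print("cols y from -.5 step .025; rows x"); 
for i in range(20): print(round(.3+.025*i,3),' '.join(f"{int(h*1000):3d}" for h in H[i]))
```

```text
scene ((189.94488525390625, 150.29177856445312), (106.16926574707031, 231.57333374023438), 85.95551300048828) x 0.5502917785644532 y -0.21005511474609379 z 0.05992213699574801
side ((187.58197021484375, 153.78167724609375), (107.10218811035156, 234.31341552734375), 85.66769409179688) x 0.5537816772460937 y -0.21241802978515628 z 0.05933757811291758
cols y from -.5 step .025; rows x
0.3   0   0   0   0   0  16  16  16  14   0  42  55  52   0   0   0   0   0   0   6   0   0   0   0   0   0
0.325   4   1   0   0  11  14  19  16   1  51  51  50   0   1   0   0   0   1   1  15   0   0   0   1   1   0
0.35   6   3   4   6  14  17  18  19   2  49  50  50   1   6   5   1   1   1   1  19  15  19  18   1   1   0
0.375   3   5   3   5  21  35  35  34  22  53  54  51   1   7  13  13  12   1   1  22  19  19  19  19   1   0
0.4   4   4  18  21  17  21  21  19   6  35  38  35   4   3  15  14  14  14  12  22  20  19  19  19   1   0
0.425   6  20  22  21  19   4   3   3   3  54  52  52   1   3   9  15  17  14  13  25  22  22  23  19   1   0
0.45  12  19  22  19   6   3   2   2   5  52  51  52   2   5
[... 769 characters left out ...]
   2   2   2   3  23  25   3   2 535 530 521
0.65   4   4   3   7   3   3   3   3  11  15  12   3   4   3   3   3   3   3   2  27  27   2 537 535 487   0
0.675  11  28  11   9   4   3   3   3  14  13  13   2   3   3   1   2   6   9   2  30  31 538 537 474   1   0
0.7  29  27  28   9   5   3   3   4  16  15  12   3   4   3   2   4  11  13   2  32  32 537 536   3   1   0
0.725  29  10  28   7   6   4   4   6  12  12   2   5   4   4   2  12  12   5   2  81  84 535 530  74   1   0
0.75  29  27  30   9   7   4   3   7  15  13   4   3   2   6  10  11   3   4  82  93  93 531 528  91   1   0
0.775  15  15  16  13   9   2   6   9  13  10   3   1   3   9   6  11  10   3  89  91  91  91 525 487  81   0
```

>>> arm_command:
  fingers: [-1,-1,-1,-1,-1,-1,-1,-1,-1,-1,-1,-1,-1,-1,-1,-1]
  dp:
    - [428,-143,112]
    - [428,-143,112]
    - [428,-143,112]
    - [428,-143,112]
    - [428,-143,112]
    - [428,-143,112]
    - [428,-143,112]
    - [428,-143,112]
    - [428,-143,112]
    - [428,-143,112]
    - [428,-143,112]
    - [428,-143,112]
    - [428,-143,112]
    - [428,-143,112]
    - [428,-143,112]
    - [428,-143,112]
  dr:
    - [0,0,20]
    - [0,0,20]
    - [0,0,20]
    - [0,0,20]
    - [0,0,20]
    - [0,0,20]
    - [0,0,20]
    - [0,0,20]
    - [0,0,20]
    - [0,0,20]
    - [0,0,20]
    - [0,0,20]
    - [0,0,20]
    - [0,0,20]
    - [0,0,20]
    - [0,0,20]
  squeeze: 20

```text
t: 2.1
eef_pos: [0.5951, -0.2936, 0.1307]
eef_rot: [180.0, -0.0, 3.6]
ft_force: [-0.3, 0.2, -0.6]
gripper_width: -0.003
grasp_force: 0.0
```

```bash
cat >> h.py <<'E'
def go(p,yaw=None):
    s=sense(); R=Ro.from_euler('xyz',s["eef_rot"],degrees=True)
    print("dp",np.round(R.inv().apply(np.array(p)-s["eef_pos"])*1000,1), "F",np.round(s["ft_force"],1))
E
python3 - <<'E'
from h import *
print(finger_overhang if not callable(finger_overhang) else finger_overhang())
n="wrist"; im,D=capture(n); cv2.imwrite("pics/w0.png",im); P=cloud(n,D)
for l in("pad_1","lip_1"):
    for d in landmark_of(l,n)[:5]:
        print(l,round(d["score"],2),np.round(d["at"]),np.round(ray(n,d["at"],.06),3),np.round(P[int(d["at"][1]),int(d["at"][0])],3))
go((.596,-.292,.073))
E
```

```text
0.011
pad_1 0.72 [316. 255.] [ 0.598 -0.289  0.06 ] [ 0.598 -0.289  0.06 ]
pad_1 0.64 [206. 256.] [ 0.594 -0.234  0.06 ] [ 0.594 -0.234  0.059]
pad_1 0.63 [ 92. 257.] [ 0.59  -0.177  0.06 ] [ 0.59  -0.178  0.06 ]
lip_1 0.95 [ 18. 404.] [ 0.501 -0.129  0.06 ] [ 0.5   -0.128  0.06 ]
lip_1 0.86 [117. 402.] [ 0.505 -0.184  0.06 ] [ 0.604 -0.249  0.185]
dp [ 0.6 -0.8 57.4] F [-0.1 -0.5 -0. ]
```

View pics/w0.png

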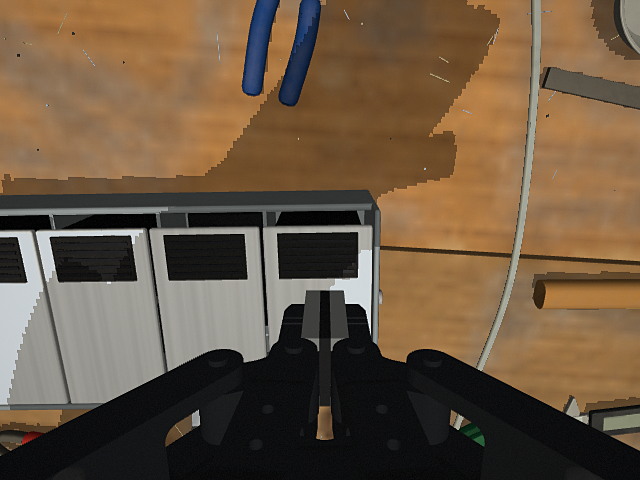

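The wrist picture shows pads 4, 3 and 2 at (318,255), (205,257) and (93,258), matching the fit. Starting with pad 4.

>>> arm_command:
  fingers: [-1,-1,-1,-1,-1,-1,-1]
  dp:
    - [3,-3,30]
    - [3,-3,52]
    - [3,-3,58]
    - [3,-3,59]
    - [3,-3,60]
    - [3,-3,61]
    - [3,-3,61]
  dr:
    - [0,0,0]
    - [0,0,0]
    - [0,0,0]
    - [0,0,0]
    - [0,0,0]
    - [0,0,0]
    - [0,0,0]

```text
t: 2.95
eef_pos: [0.5986, -0.2898, 0.0708]
eef_rot: [180.0, -0.1, 3.6]
ft_force: [-2.7, 1.2, 5.9]
gripper_width: 0.002
grasp_force: 3.0
```

>>> arm_command:
  fingers: [-1,-1,-1]
  dp:
    - [0,0,1]
    - [0,0,2]
    - [0,0,2]
  dr:
    - [0,0,0]
    - [0,0,0]
    - [0,0,0]

```text
t: 3.25
eef_pos: [0.5986, -0.2899, 0.0707]
eef_rot: [180.0, -0.1, 3.6]
ft_force: [-4.4, 2.4, 17.6]
gripper_width: -0.0
grasp_force: 8.7
```

Pad 4 doesn't move at 17.6 N, so cover 4 is solid. Next is pad 3.

>>> arm_command:
  fingers: [-1,-1,-1,-1,-1,-1,-1,-1,-1]
  dp:
    - [0,0,-15]
    - [0,-28,-15]
    - [0,-56,-15]
    - [0,-56,-15]
    - [0,-56,-7]
    - [0,-56,-4]
    - [0,-56,-2]
    - [0,-56,-1]
    - [0,-56,0]
  dr:
    - [0,0,0]
    - [0,0,0]
    - [0,0,0]
    - [0,0,0]
    - [0,0,0]
    - [0,0,0]
    - [0,0,0]
    - [0,0,0]
    - [0,0,0]

```text
t: 4.15
eef_pos: [0.5945, -0.2349, 0.0673]
eef_rot: [179.9, 0.0, 3.6]
ft_force: [-0.2, -1.1, 1.6]
gripper_width: -0.001
grasp_force: 0.9
```

Cover 3 gives at 1.6 N. I'll still press pads 2 and 1 gently, as asked, before going back to it.

>>> arm_command:
  fingers: [-1,-1,-1,-1,-1,-1,-1,-1,-1]
  dp:
    - [0,0,-15]
    - [0,-28,-15]
    - [0,-56,-15]
    - [0,-56,-15]
    - [0,-56,-7]
    - [0,-56,-4]
    - [0,-56,-2]
    - [0,-56,-1]
    - [0,-56,0]
  dr:
    - [0,0,0]
    - [0,0,0]
    - [0,0,0]
    - [0,0,0]
    - [0,0,0]
    - [0,0,0]
    - [0,0,0]
    - [0,0,0]
    - [0,0,0]

```text
t: 5.05
eef_pos: [0.591, -0.1791, 0.0705]
eef_rot: [-180.0, -0.0, 3.5]
ft_force: [-7.1, 3.4, 34.0]
gripper_width: -0.002
grasp_force: 16.4
```

>>> arm_command:
  fingers: [-1,-1,-1,-1,-1,-1,-1,-1,-1]
  dp:
    - [0,0,-15]
    - [0,-28,-15]
    - [0,-56,-15]
    - [0,-56,-15]
    - [0,-56,-7]
    - [0,-56,-4]
    - [0,-56,-2]
    - [0,-56,-1]
    - [0,-56,0]
  dr:
    - [0,0,0]
    - [0,0,0]
    - [0,0,0]
    - [0,0,0]
    - [0,0,0]
    - [0,0,0]
    - [0,0,0]
    - [0,0,0]
    - [0,0,0]

```text
t: 5.95
eef_pos: [0.5873, -0.1238, 0.0705]
eef_rot: [180.0, -0.0, 3.5]
ft_force: [-9.8, 4.5, 36.2]
gripper_width: -0.003
grasp_force: 18.3
```

>>> arm_command:
  fingers: [-1,-1,-1,-1,-1,-1,-1,-1,-1,-1,-1,-1,-1,-1]
  dp:
    - [0,0,-15]
    - [0,40,-15]
    - [0,80,-15]
    - [0,112,-15]
    - [0,112,-15]
    - [0,112,-6]
    - [0,112,-2]
    - [0,112,0]
    - [0,112,2]
    - [0,112,4]
    - [0,112,6]
    - [0,112,8]
    - [0,112,9]
    - [0,112,9]
  dr:
    - [0,0,0]
    - [0,0,0]
    - [0,0,0]
    - [0,0,0]
    - [0,0,0]
    - [0,0,0]
    - [0,0,0]
    - [0,0,0]
    - [0,0,0]
    - [0,0,0]
    - [0,0,0]
    - [0,0,0]
    - [0,0,0]
    - [0,0,0]

```text
t: 7.35
eef_pos: [0.5949, -0.2336, 0.0582]
eef_rot: [-180.0, -0.0, 3.7]
ft_force: [1.1, 0.8, 1.0]
gripper_width: -0.0
grasp_force: 0.3
```

Run:
```python
from h import *
n="scene"; im,D=capture(n); P=cloud(n,D)
cv2.imwrite("pics/s1.png",cv2.resize(im[190:310,220:380],None,fx=4,fy=4))
for l in("pad_1","lip_1"):
    for d in landmark_of(l,n)[:5]:
        print(l,round(d["score"],2),np.round(d["at"]),np.round(P[int(d["at"][1]),int(d["at"][0])],3))
```

```text
pad_1 0.71 [278. 242.] [ 0.587 -0.17   0.061]
pad_1 0.7 [311. 218.] [ 0.602 -0.294  0.061]
pad_1 0.61 [259. 256.] [ 0.583 -0.114  0.059]
pad_1 0.47 [297. 236.] [ 0.585 -0.227  0.051]
lip_1 0.88 [348. 226.] [ 0.519 -0.306  0.061]
lip_1 0.66 [303. 263.] [ 0.505 -0.134  0.06 ]
lip_1 0.63 [318. 248.] [ 0.515 -0.196  0.061]
lip_1 0.54 [326. 223.] [ 0.546 -0.264  0.077]
```

View pics/s1.png

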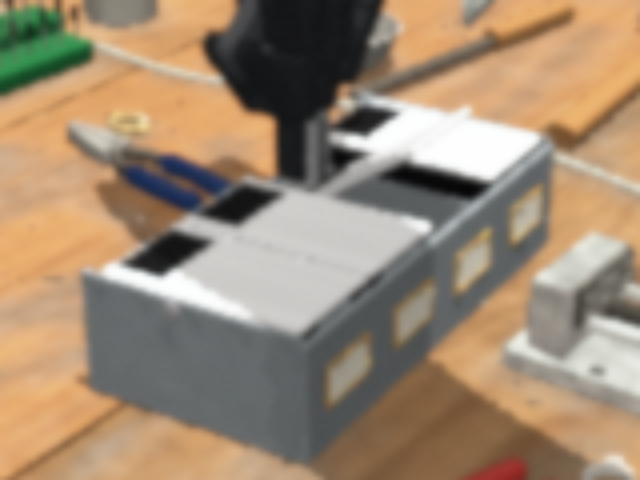

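Cover 3's front edge stands up clearly: its near-edge-on plate ends at about (470,110) in the crop. The other three covers are level. Now I'll lift off and move to the front.

>>> arm_command:
  fingers: [-1,-1,-1,-1,-1,-1,-1,-1]
  dp:
    - [0,0,-10]
    - [0,0,-50]
    - [0,0,-90]
    - [-40,0,-100]
    - [-80,0,-100]
    - [-125,0,-100]
    - [-130,0,-100]
    - [-130,0,-100]
  dr:
    - [0,0,0]
    - [0,0,0]
    - [0,0,0]
    - [0,0,0]
    - [0,0,0]
    - [0,0,0]
    - [0,0,0]
    - [0,0,0]

```text
t: 8.3
eef_pos: [0.4638, -0.2426, 0.1593]
eef_rot: [180.0, -0.0, 3.5]
ft_force: [0.3, -0.2, 0.0]
gripper_width: 0.0
grasp_force: 0.0
```

```bash
cat > ang.py <<'E'
from h import *
x=np.array([.9976,.07,0]);y=np.array([-.07,.9976,0]);z=np.array([0,0,1]);pv=np.array([.569,-.236,.058])
def ang():
  for n in("wrist","scene","side"):
    im,D=capture(n); P=cloud(n,D); d=P-pv; b=np.stack([d@x,d@y,d@z],-1)
    m=(D>0)&(abs(b[...,1])<.02)&(b[...,2]>.008)&(b[...,2]<.075)&(b[...,0]<.04)&(b[...,0]>-.07)
    q=b[m]
    if len(q)<20: print(n,len(q)); continue
    print(n,len(q),"angle",np.round(np.percentile(np.arctan2(q[:,2],-q[:,0]),[10,50,90]),2),"top",np.round(q[q[:,2].argsort()[-8:]].mean(0),3),"r",np.round(np.percentile(np.hypot(q[:,0],q[:,2]),97),3))
    cv2.imwrite(f"pics/a_{n}.png",im)
ang(); s=sense(); d=np.array(s["eef_pos"])-pv; print("tcp rel",np.round([d@x,d@y,d@z],4),s["eef_rot"],s["ft_force"])
E
python3 ang.py
```

```text
wrist 7603 angle [0.65 0.68 0.76] top [-0.046 -0.001  0.037] r 0.059
scene 78 angle [0.59 0.64 0.66] top [-0.051  0.002  0.036] r 0.063
side 118 angle [0.63 0.68 0.76] top [-0.047 -0.004  0.037] r 0.06
tcp rel [-0.1024  0.0012  0.1007] [ 1.79959781e+02 -1.21657798e-01  3.71194492e+00] [-0.25278959 -0.1031943  -0.52824383]
```

>>> arm_command:
  fingers: [-1,-1,-1,-1,-1,-1,-1,-1,-1,-1,-1]
  dp:
    - [5,0,40]
    - [20,0,65]
    - [32,0,65]
    - [40,0,65]
    - [44,0,65]
    - [47,0,64]
    - [50,0,61.5]
    - [53,0,58.5]
    - [56,0,55.5]
    - [59.5,0,53]
    - [63,0,50.5]
  dr:
    - [0,0,0]
    - [0,0,0]
    - [0,0,0]
    - [0,0,0]
    - [0,0,0]
    - [0,0,0]
    - [0,0,0]
    - [0,0,0]
    - [0,0,0]
    - [0,0,0]
    - [0,0,0]

```text
t: 9.55
eef_pos: [0.529, -0.2381, 0.1087]
eef_rot: [179.9, -0.1, 3.7]
ft_force: [-1.1, -0.0, -0.0]
gripper_width: -0.003
grasp_force: 0.4
```

```bash
python3 ang.py
```

```text
wrist 14227 angle [1.1  1.15 1.21] top [-0.028  0.     0.075] r 0.076
scene 357 angle [0.79 0.95 1.06] top [-0.043  0.012  0.075] r 0.088
side 105 angle [0.8  0.96 1.11] top [-0.046 -0.005  0.072] r 0.087
tcp rel [-0.0401  0.0009  0.0502] [ 1.79967687e+02 -1.04959619e-01  3.68300938e+00] [ 0.50755677 -0.32999071  0.0383748 ]
```

>>> arm_command:
  fingers: [-1,-1,-1,-1,-1,-1,-1,-1,-1,-1,-1,-1]
  dp:
    - [4,0,-2]
    - [8,0,-4]
    - [12,0,-5.5]
    - [16,0,-6.5]
    - [20,0,-7.5]
    - [25,0,-8.5]
    - [30,0,-9]
    - [34,0,-9]
    - [38,0,-8.5]
    - [42,0,-8]
    - [46,0,-7]
    - [48,0,-7]
  dr:
    - [0,0,0]
    - [0,0,0]
    - [0,0,0]
    - [0,0,0]
    - [0,0,0]
    - [0,0,0]
    - [0,0,0]
    - [0,0,0]
    - [0,0,0]
    - [0,0,0]
    - [0,0,0]
    - [0,0,0]

```text
t: 10.9
eef_pos: [0.5762, -0.2348, 0.1146]
eef_rot: [-180.0, -0.0, 3.7]
ft_force: [-1.3, -0.6, -0.6]
gripper_width: 0.002
grasp_force: 0.3
```

```bash
python3 ang.py; python3 -c "
import cv2;a=cv2.imread('pics/a_side.png')[170:290,240:400];b=cv2.imread('pics/a_scene.png')[180:300,220:380]
cv2.imwrite('pics/m2.png',cv2.resize(cv2.hconcat([a,b]),None,fx=2.5,fy=2.5))"
```

```text
wrist 4295 angle [1.78 1.86 1.99] top [0.017 0.    0.075] r 0.076
scene 467 angle [1.5  1.76 1.9 ] top [0.002 0.009 0.075] r 0.074
side 213 angle [1.56 1.88 2.01] top [ 0.003 -0.005  0.073] r 0.072
tcp rel [0.0071 0.0006 0.0568] [ 1.79993378e+02 -2.61209200e-02  3.65312295e+00] [ 0.09672279  0.54106612 -0.16438739]
```

View pics/m2.png

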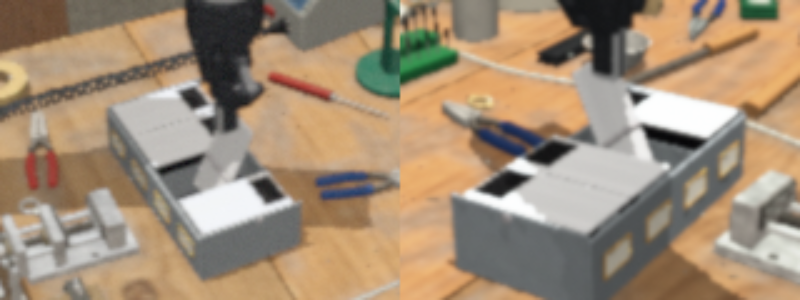

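The cover stands leaning back, at about (220,155) in the left view and (615,115) in the right one. Retreating forward, then up.

>>> arm_command:
  fingers: [-1,-1,-1,-1,-1,-1,-1,-1,-1]
  dp:
    - [-5,0,0]
    - [-20,0,0]
    - [-45,0,-5]
    - [-70,0,-20]
    - [-90,0,-60]
    - [-100,0,-105]
    - [-100,0,-140]
    - [-100,0,-140]
    - [-100,0,-140]
  dr:
    - [0,0,0]
    - [0,0,0]
    - [0,0,0]
    - [0,0,0]
    - [0,0,0]
    - [0,0,0]
    - [0,0,0]
    - [0,0,0]
    - [0,0,0]

```text
t: 11.95
eef_pos: [0.4759, -0.2414, 0.2557]
eef_rot: [180.0, -0.1, 3.6]
ft_force: [-0.4, -0.5, -0.2]
gripper_width: 0.001
grasp_force: 0.0
```

```bash
python3 ang.py; python3 -c "
import cv2;a=cv2.imread('pics/a_side.png')[170:290,240:400];b=cv2.imread('pics/a_scene.png')[180:300,220:380]
cv2.imwrite('pics/m3.png',cv2.resize(cv2.hconcat([a,b]),None,fx=2.5,fy=2.5))"
```

```text
wrist 3021 angle [1.78 1.91 1.95] top [0.021 0.005 0.055] r 0.058
scene 362 angle [1.67 1.88 1.93] top [ 0.02  -0.     0.055] r 0.058
side 188 angle [1.88 1.96 2.03] top [0.023 0.001 0.055] r 0.059
tcp rel [-0.094   0.0019  0.1955] [-1.79923990e+02  1.36565074e-01  3.65645701e+00] [-0.65302744  0.46069628 -0.79265757]
```

View pics/m3.png

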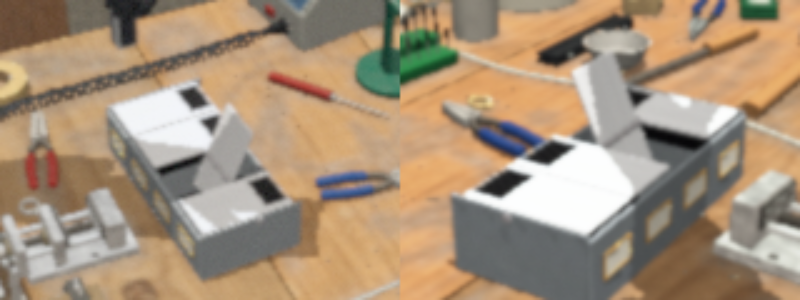

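Cover 3 stays open at about 1.9 rad with the arm clear, at (225,150) in the left view and (610,105) in the right one. Handing in.

```bash
python3 -c "from station import *; print(job_done())"
```

```text
the job is handed in; nothing more can be done
None
```

Cover 3 (third from the left) was the one that rocked; it now stands open, leaning back at about 1.9 rad. Covers 1, 2 and 4 were solid at no more than 37 N, and the job was handed in at about 12 s with the arm clear and nothing else moved.

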